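# Lock the rice press down

### The job

Lock the rice press for packing away: push its spring-loaded ram gently down until you feel it reach its stop, and while holding it there slide the upright locking tab away from the ram, all the way to the end of its slot, so that the ram stays down when you let go. Do not force either part, and leave the jar, the shaker and the cup beside the press where they are.

Things in the scene. Friction and masses are not known exactly. Their poses are not given: they have to be found in the camera images.
- rice_press: Fixed metal press housing, 70 (x) x 150 (y) x 70 mm (z) on a thin flanged foot (94 x 160 mm); origin at the centre of its underside, z up. The locking tab slides toward its own +y. The ram comes out of the top near the -y end; the tab stands out of the top toward the +y end.
- ram_top (a point): Centre of the top face of the ram's flat steel pressing plate, 40 mm (press x) by 80 mm (press y), 10 mm thick, polished (friction 0.3). Ram up: face 114 mm above the table, plate underside 34 mm above the housing. It moves straight down and may be pressed anywhere on the plate, also at the end beside the tab.
- ram (a joint): How far the ram is pressed, m; 0 up. Spring: 4 N at first, 0.25 N/mm more (11 N at most). After a travel that differs each time, 10 to 24 mm (set by a hidden lock nut), it meets an elastic stop of 6 N/mm more: this must be felt. The lock slides freely only with the ram at this stop; else it jams after 4 mm. 13 to 17 N is right, over 25 N harms it. Locked and let go, it rises 2 to 3 mm.
- tab_top (a point): Centre of the top edge of the locking tab: an upright dark steel plate, 32 mm wide (press x), 8 mm thick (press y), standing 58 mm out of the housing, top 128 mm above the table. It stands 4 to 7 mm beyond the +y end of the ram's plate, so fingertips pressing on the plate can be slid against it toward press +y.
- slide_lock (a joint): How far the lock has slid toward the press's +y, m: 0 to 0.0025 at the start (open), 0.018 at the end of its slot (locked). Stiff, takes about 3 N, up to 5 N when the ram's spring bears on it; stays where it is left. No more than 25 N.
- chilli_jar: Bystander: jar of red sauce, 70 mm across, 112 mm tall; origin at the centre of its underside.
- pepper: Bystander: pepper shaker, 47 mm across, 98 mm tall; origin at the centre of its underside.
- dip_cup: Bystander: small grey dip cup, 67 mm across, 33 mm tall; origin at the centre of its underside.
There are look-alikes about, which are no part of the job. What is shaped like the rice_press but pink is not meant.

How it is judged:
On the way, in this order (a step that is already met when the one before it is completed fails the run):
1. the ram is pressed down while the lock is still open (value of joint ram above 0.0085 m and value of joint slide_lock below 0.006 m), for 0.1 s.
2. the lock is slid to the end of its slot with the ram down (value of joint ram above 0.007 m and value of joint slide_lock above 0.0155 m), for 0.2 s.
At the end, for the whole second after the job is handed in: The lock is slid to the end of its slot (at least 15.5 of 18 mm) and the ram, let go, stays down (at least 7 mm) and at rest (all of step 2 and velocity of joint ram between -0.005 and 0.005 m/s); the robot touches nothing.
It fails at once if the ram is pressed with more than 25 N (contact force between any of the fingers, the arm and ram above 25 N).
It fails at once if the lock is pushed with more than 25 N (contact force between any of the fingers, the arm and slide_lock above 25 N).
It fails at once if the jar, the shaker or the cup is moved by more than 20 mm (distance of any of chilli_jar, pepper, dip_cup from where it was at the start of the episode above 0.02 m).
It also fails if it takes over 48 s, if anything falls off the work surface, if the arm or the gripper's body presses on something with over 40 N, if the wrist force passes 120 N, or if a joint passes its speed limit or range.

### The arm

A 6-joint arm with a two-finger parallel gripper is mounted at the origin on the work surface; the furniture and walls round the work are solid. World frame = base frame: x ahead of the robot, y to its left, z up, the work surface at z = 0. Lengths are in m, angles in rad, forces in N, time in s.
With the tool pointing down it reaches from about 0.4 to 0.825 m from the base axis. Payload 7 kg.
Tool frame: the origin (TCP) lies midway between the tips of the shut fingers; the grasp point (between the pads) lies hold_point_z behind it (hold_point_z is the distance from the TCP to the grasp point, in m); z points along the fingers, y is the line along which they close (so a half turn about z gives the same grasp; the last joint's range is limited). The gripper opens to 88 mm and grips with 3 to 60 N. Pads are 19 mm wide; open, the fingers measure 130 mm over their backs; the gripper's body (78 mm by 193 mm) begins 47 mm behind the grasp point.
Start: joints at [-0.892, 0.359, 0.012, 0, -1.224, -0.288], TCP at [0.257, -0.624, 0.227] pointing down, gripper open.
Joint ranges: [-3.07, 3.07], [-1.43, 2.12], [-1.02, 1.25], [-3.03, 1.67], [-3.05, -0], [-3.03, 3.03]. Speed limits (rad/s): [2.39, 2.39, 3.01, 3.14, 3.14, 3.14].

### API

Orientations are given as [roll, pitch, yaw] about the fixed x, y, z axes, in that order (R = Rz(yaw) Ry(pitch) Rx(roll)).
In Python, from station import * gives the robot as it stands.
- The arm moves only by the tool apply_moves, never from a script. Its argument "steps" is a list of rows, each an object with "translation": the shift along the world's x, y, z scaled (see below), a list of three; "rotation": the turn, a rotation vector about the world's x, y, z scaled (see below), a list of three. A call has exactly 10 rows; each row is the pose to reach, as a shift and turn from the pose commanded when the call began; what a row does not reach only later rows make up. The controller multiplies each number of a shift by 250 mm and each number of a turn by 30 degrees. A row lasts 1/12 s, in which the tool goes at most 41.7 mm and 7.16 degrees, less where a joint would pass 70% of its speed; a pose out of reach is approached as far as the arm can. A call with a number of a shift or a turn outside -1 to 1 is refused whole. A call with a gripper value outside its range is refused whole. "jaw" is the closure, from -1 (fully open) to 1 (shut), so that 0 is half open, set as the call begins (left out, the last holds). The fingers move at their own pace and stop on an object; "newtons" is the grip in N (left out, the last holds). Time passes only in rows, so rows that repeat a pose let the fingers close, or fill a call up. It gives the time, the measured TCP pose, the force, the opening and the grip force at its end, in the units of the state.
- get_state(): the state, without advancing time (a new reading comes with each control period).
- grab_frame(name): name is "side" or "top"; returns the picture (384x512x3 uint8, blue, green, red); there is no depth.
- camera_model(name): a dict with "fx", "fy", "cx", "cy" (pixels), "xyz" and "rotation" of the camera in the world. Camera axes: x right, y down, z forward; pixel columns grow to the right and rows downward; lengths in m; the calibration is good to about 2 mm. A picture is of the moment at which its call begins. camera_model takes no time and is no camera call.
- job_done(): hands the job in; it is judged then, once.
The state is a dict: "t": time; "q": joint angles; "qd": joint speeds; "joint_efforts": joint torques, N m; "eef_pos": TCP position; "ee_rot": TCP orientation; "force": force on the tool from outside, world axes, zero at the start; "moment": the same for the moment, N m; "width": finger opening in m; "gripper_force": force on a finger pad.
Only numpy, scipy, OpenCV 4.12 (cv2) and the standard library are available. Lean on these libraries where they do the work, as an engineer would, in place of code of your own. Each camera call takes 0.05 s, during which the arm holds its last target. There are 200 camera calls.

## Working session

There is one attempt and no reset: what is moved stays moved. The work goes in short steps, Python scripts to look and compute and a tool call to move; the robot and the scene stay as the last step left them, time stands still between calls to the robot, and variables do not carry over. Pictures are saved under pics/ and viewed, at most 10 in all, crops included, and the job is handed in when it is done.

Besides the shell and the picture viewer there is one more tool, called after ">>>" as name([rows], argument=value, ...), one row to a line, values as JSON. apply_moves: Moves the arm, as the interface text tells. Shifts and turns lie within -1 to 1; 1 stands for 250 mm of shift or 30 degrees of turn. Its arguments: {"type":"object","properties":{"steps":{"type":"array"},"jaw":{"type":"number"},"newtons":{"type":"number"}},"required":["steps"]}

```bash
mkdir -p pics
python3 - <<'E'
from station import *
import cv2
s=get_state();print(s)
for n in("top","side"):
    cv2.imwrite(f"pics/{n}0.png",grab_frame(n));print(camera_model(n))
E
```

```text
{'t': 0.0, 'q': array([-8.91912349e-01,  3.59431985e-01,  1.10971154e-02, -3.75459163e-04,
       -1.22408523e+00, -2.88118471e-01]), 'qd': array([ 6.08933727e-04,  2.19142482e-06, -2.44424713e-04,  7.65797225e-04,
        3.89863804e-04, -7.02757395e-04]), 'joint_efforts': array([-3.52452393e-03, -5.82719135e+01,  2.93039149e+01,  6.99730396e+00,
        6.58247009e-03, -1.91410527e-04]), 'eef_pos': array([ 0.25692703, -0.6236831 ,  0.2256056 ]), 'ee_rot': array([ 3.13993551e+00, -1.23035383e-04, -2.75095491e+00]), 'force': array([ 0.31954603, -0.14764767, -0.28760064]), 'moment': array([-0.02210627, -0.00957737,  0.00871429]), 'gripper_force': 0.0, 'width': 0.08790743442708139}
{'fx': 389.91726309995926, 'fy': 389.91726309995926, 'cx': 258.6897551119615, 'cy': 182.34928740770334, 'xyz': array([ 0.40618069, -0.03294751,  0.97095471]), 'rotation': array([-3.07198375, -0.0198732 , -1.5565718 ])}
{'fx': 450.27451958856193, 'fy': 450.27451958856193, 'cx': 259.95463300995254, 'cy': 201.3439299731454, 'xyz': array([0.25795944, 0.86869024, 0.8238308 ]), 'rotation': array([-2.21863122e+00, -1.13631655e-03, -2.92602767e+00])}
```

View pics/top0.png

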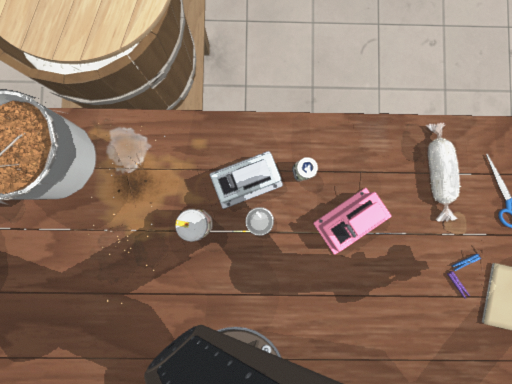

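View pics/side0.png

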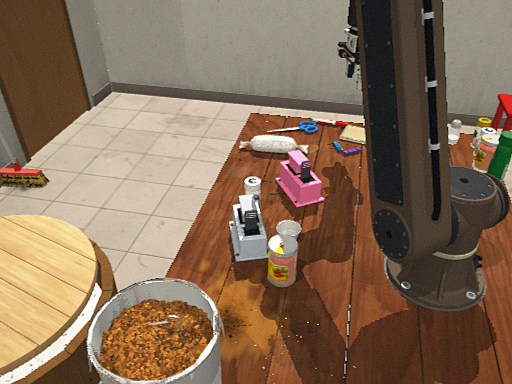

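Two press shapes: grey at top (246,180) / side (248,230), and pink at top (352,220). The grey one fits, since the pink is excluded. Jar at (193,225), cup at (259,221), shaker at (306,168). I'll confirm with enlarged crops in one picture.

Run:
```python
import cv2,numpy as np
a=cv2.imread("pics/top0.png")[140:220,200:330];b=cv2.imread("pics/side0.png")[170:290,215:315]
a=cv2.resize(a,None,fx=6,fy=6,interpolation=2)
cv2.imwrite("pics/c_top.png",a)
b=cv2.resize(b,None,fx=5,fy=5,interpolation=2);cv2.imwrite("pics/c_side.png",b)
```

```text
(no output)
```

View pics/c_top.png

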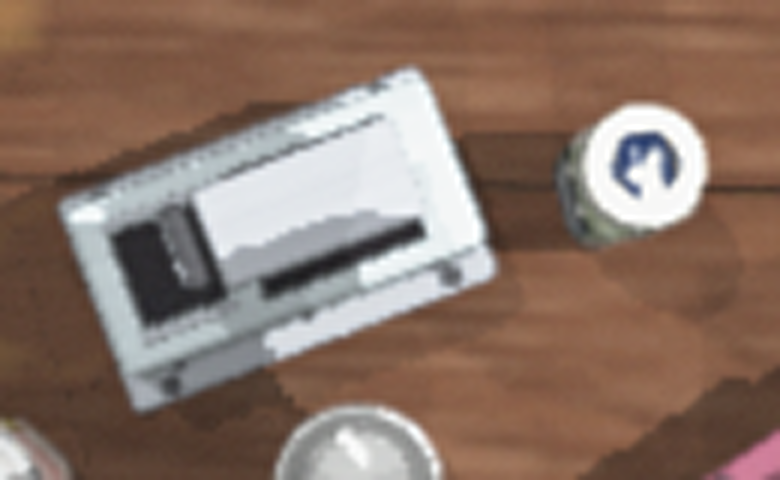

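View pics/c_side.png

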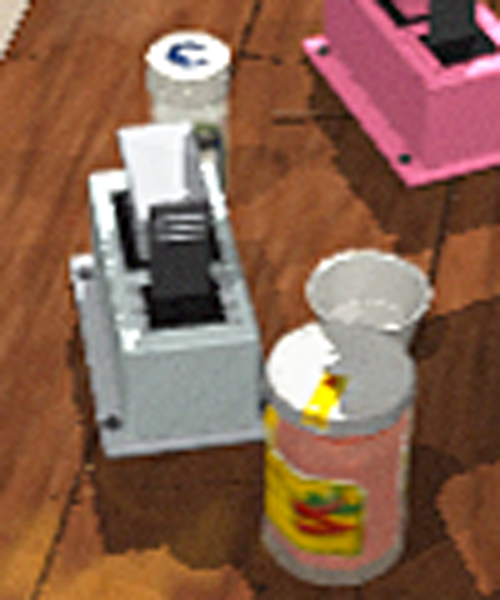

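The crops show the grey press. In the top crop, the housing top corners are (62,205), (410,70), (492,245) and (135,372). The plate's -y corners are (385,115) and (428,215), and its tab end is at x≈190-225. The tab's top edge centre is about (185,248). The cup stands at (358,470) and the jar lies in line with the tab side. The tab slides to the left of the top image.

```bash
cat > h.py <<'E'
from station import *
import numpy as np
from scipy.spatial.transform import Rotation as R
def px(n,uv,z):
    c=camera_model(n);r=R.from_euler('xyz',c['rotation']).as_matrix()
    d=r@[(uv[0]-c['cx'])/c['fx'],(uv[1]-c['cy'])/c['fy'],1]
    return c['xyz']+d*(z-c['xyz'][2])/d[2]
E
python3 - <<'E'
from h import *
np.set_printoptions(precision=4,suppress=True)
T=lambda u,v,z:px('top',((u+.5)/6+199.5,(v+.5)/6+139.5),z)
S=lambda u,v,z:px('side',((u+.5)/5+214.5,(v+.5)/5+169.5),z)
H=np.array([T(*p,.07) for p in[(62,205),(410,70),(492,245),(135,372)]])
print('H',H,H.mean(0))
for a,b in((0,1),(1,2),(2,3),(3,0)):
  d=H[a]-H[b];print(np.linalg.norm(d),np.degrees(np.arctan2(d[1],d[0])))
P=[T(*p,.114) for p in[(190,190),(385,115),(428,215),(225,290)]];print('P',np.array(P))
print('tabtop',T(185,248,.128),S(180,210,.128), 'plate S',S(120,130,.114),S(190,125,.114))
HS=[S(*p,.07) for p in[(92,175),(125,345),(258,335)]];print('HS',np.array(HS))
print('jar',px('top',(195,223),.112),S(340,380,.112),'cup',px('top',(259.5,221),.033),'pep',px('top',(307.5,167.5),.098))
E
```

```text
H [[ 0.4874  0.0632  0.07  ]
 [ 0.5422 -0.0704  0.07  ]
 [ 0.4746 -0.103   0.07  ]
 [ 0.4235  0.0338  0.07  ]] [ 0.4819 -0.0191  0.07  ]
0.14445029109467256 112.29565944002911
0.07510225083338631 25.713154814366302
0.14601243731459276 -69.52787757573005
0.0703858638038023 -155.27070886426253
P [[ 0.4898  0.0117  0.114 ]
 [ 0.5187 -0.0596  0.114 ]
 [ 0.4819 -0.0759  0.114 ]
 [ 0.4532 -0.0018  0.114 ]]
tabtop [0.4673 0.0124 0.128 ] [0.4675 0.0166 0.128 ] plate S [ 0.5186 -0.0602  0.114 ] [ 0.4833 -0.0726  0.114 ]
HS [[ 0.5393 -0.0741  0.07  ]
 [ 0.4869  0.0572  0.07  ]
 [ 0.4234  0.0356  0.07  ]]
jar [0.3751 0.0888 0.112 ] [0.3707 0.1045 0.112 ] cup [ 0.3791 -0.0539  0.033 ] pep [ 0.5026 -0.1591  0.098 ]
```

The press +y axis points at about 111.6° in the world, so the tool yaw is already nearly right. I'll move over the plate's tab end with the fingers shut.

>>> apply_moves([
  {"translation":[0.03,0.1,0],"rotation":[0,0,0]},
  {"translation":[0.06,0.2,0],"rotation":[0,0,0]},
  {"translation":[0.1,0.3,0],"rotation":[0,0,0]},
  {"translation":[0.13,0.4,0],"rotation":[0,0,0]},
  {"translation":[0.16,0.5,0],"rotation":[0,0,0]},
  {"translation":[0.19,0.6,0],"rotation":[0,0,0]},
  {"translation":[0.22,0.7,0],"rotation":[0,0,0]},
  {"translation":[0.26,0.8,0],"rotation":[0,0,0]},
  {"translation":[0.29,0.9,0],"rotation":[0,0,0]},
  {"translation":[0.32,1,0],"rotation":[0,0,-0.03]},
], jaw=1, newtons=30)

```text
t: 0.93
eef_pos: [0.3371, -0.3727, 0.2263]
ee_rot: [3.141, -0.0, -2.766]
force: [0.6, -0.4, -0.2]
width: 0.0266
gripper_force: 0.0
```

>>> apply_moves([
  {"translation":[0.03,0.1,0],"rotation":[0,0,0]},
  {"translation":[0.06,0.2,0],"rotation":[0,0,0]},
  {"translation":[0.1,0.3,0],"rotation":[0,0,0]},
  {"translation":[0.13,0.4,0],"rotation":[0,0,0]},
  {"translation":[0.16,0.5,0],"rotation":[0,0,0]},
  {"translation":[0.19,0.6,0],"rotation":[0,0,0]},
  {"translation":[0.22,0.7,0],"rotation":[0,0,0]},
  {"translation":[0.26,0.8,0],"rotation":[0,0,0]},
  {"translation":[0.29,0.9,0],"rotation":[0,0,0]},
  {"translation":[0.32,1,0],"rotation":[0,0,0]},
])

```text
t: 1.77
eef_pos: [0.4171, -0.1228, 0.2265]
ee_rot: [3.141, -0.0, -2.767]
force: [1.0, -0.0, 0.1]
width: 0.0005
gripper_force: 0.0
```

>>> apply_moves([
  {"translation":[0.04,0.07,-0.02],"rotation":[0,0,0]},
  {"translation":[0.08,0.14,-0.04],"rotation":[0,0,0]},
  {"translation":[0.12,0.21,-0.07],"rotation":[0,0,0]},
  {"translation":[0.16,0.28,-0.1],"rotation":[0,0,0]},
  {"translation":[0.2,0.34,-0.13],"rotation":[0,0,0]},
  {"translation":[0.23,0.38,-0.16],"rotation":[0,0,0]},
  {"translation":[0.256,0.42,-0.2],"rotation":[0,0,0]},
  {"translation":[0.256,0.42,-0.22],"rotation":[0,0,0]},
  {"translation":[0.256,0.42,-0.22],"rotation":[0,0,0]},
  {"translation":[0.256,0.42,-0.22],"rotation":[0,0,0]},
])

```text
t: 2.6
eef_pos: [0.4805, -0.0196, 0.1711]
ee_rot: [3.142, -0.001, -2.767]
force: [-0.5, 0.1, 0.8]
width: 0.0001
gripper_force: 0.0
```

Run:
```python
from h import *
import cv2
s=get_state();print(s['t'],s['eef_pos'],np.degrees(s['ee_rot']),s['force'],s['width'])
b=grab_frame('side')[120:290,200:330];cv2.imwrite("pics/s1.png",cv2.resize(b,None,fx=3.5,fy=3.5,interpolation=2))
```

```text
2.6 [ 0.48054087 -0.01956022  0.1710965 ] [ 1.79999180e+02 -8.24485472e-02 -1.58518973e+02] [-0.47505537  0.14996178  0.77352883] 0.00010529513189290988
```

View pics/s1.png

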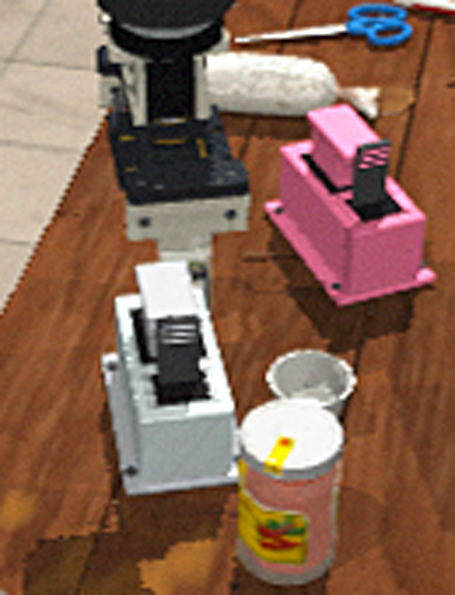

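Run:
```python
from h import *
import cv2
def pr(n,p):
    c=camera_model(n);r=R.from_euler('xyz',c['rotation']).as_matrix();q=r.T@(np.array(p)-c['xyz'])
    return np.array([c['fx']*q[0]/q[2]+c['cx'],c['fy']*q[1]/q[2]+c['cy']])
f=lambda p:(pr('side',p)-[200,120])*3.5
print('tcp',f([.4805,-.0196,.171]),'tcp+60',f([.4805,-.0196,.231]),'pep',f([.5026,-.1591,.098]),'tab',f([.467,.0145,.128]))
a=grab_frame('top');print(pr('top',[.4805,-.0196,.171]))
b=grab_frame('side')[165:225,225:275];b=cv2.resize(b,None,fx=10,fy=10,interpolation=2)
cv2.imwrite("pics/s2.png",b)
```

```text
tcp [170.39782736 240.06647334] tcp+60 [169.18350918 169.25464598] pep [185.27247482 212.44735427] tab [178.5128712  318.87819051]
[245.00122119 173.26179443]
```

View pics/s2.png

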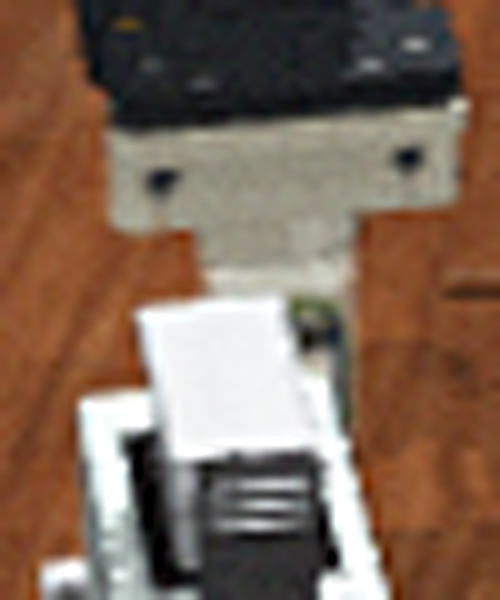

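The gripper body hides the fingers, and the TCP projection matches. Next I descend to just above the plate, then press and feel for the stop.

>>> apply_moves([
  {"translation":[0,0,-0.04],"rotation":[0,0,0]},
  {"translation":[0,0,-0.08],"rotation":[0,0,0]},
  {"translation":[0,0,-0.12],"rotation":[0,0,0]},
  {"translation":[0,0,-0.15],"rotation":[0,0,0]},
  {"translation":[0,0,-0.18],"rotation":[0,0,0]},
  {"translation":[0,0,-0.2],"rotation":[0,0,0]},
  {"translation":[0,0,-0.21],"rotation":[0,0,0]},
  {"translation":[0,0,-0.21],"rotation":[0,0,0]},
  {"translation":[0,0,-0.21],"rotation":[0,0,0]},
  {"translation":[0,0,-0.21],"rotation":[0,0,0]},
])

```text
t: 3.58
eef_pos: [0.4814, -0.019, 0.1194]
ee_rot: [-3.141, 0.001, -2.766]
force: [-0.8, 0.2, -0.3]
width: 0.0006
gripper_force: 0.0
```

>>> apply_moves([
  {"translation":[0,0,-0.006],"rotation":[0,0,0]},
  {"translation":[0,0,-0.012],"rotation":[0,0,0]},
  {"translation":[0,0,-0.018],"rotation":[0,0,0]},
  {"translation":[0,0,-0.024],"rotation":[0,0,0]},
  {"translation":[0,0,-0.03],"rotation":[0,0,0]},
  {"translation":[0,0,-0.034],"rotation":[0,0,0]},
  {"translation":[0,0,-0.036],"rotation":[0,0,0]},
  {"translation":[0,0,-0.036],"rotation":[0,0,0]},
  {"translation":[0,0,-0.036],"rotation":[0,0,0]},
  {"translation":[0,0,-0.036],"rotation":[0,0,0]},
])

```text
t: 4.42
eef_pos: [0.4812, -0.0191, 0.1102]
ee_rot: [-3.142, 0.0, -2.766]
force: [-0.2, 0.8, 4.5]
width: 0.0004
gripper_force: 2.3
```

Contact felt (4.5 N). I continue in small steps.

>>> apply_moves([
  {"translation":[0,0,-0.004],"rotation":[0,0,0]},
  {"translation":[0,0,-0.008],"rotation":[0,0,0]},
  {"translation":[0,0,-0.012],"rotation":[0,0,0]},
  {"translation":[0,0,-0.016],"rotation":[0,0,0]},
  {"translation":[0,0,-0.02],"rotation":[0,0,0]},
  {"translation":[0,0,-0.022],"rotation":[0,0,0]},
  {"translation":[0,0,-0.024],"rotation":[0,0,0]},
  {"translation":[0,0,-0.024],"rotation":[0,0,0]},
  {"translation":[0,0,-0.024],"rotation":[0,0,0]},
  {"translation":[0,0,-0.024],"rotation":[0,0,0]},
])

```text
t: 5.25
eef_pos: [0.4812, -0.0191, 0.1042]
ee_rot: [-3.142, 0.0, -2.766]
force: [-2.3, 0.6, 6.5]
width: 0.0005
gripper_force: 2.9
```

>>> apply_moves([
  {"translation":[0,0,-0.001],"rotation":[0,0,0]},
  {"translation":[0,0,-0.002],"rotation":[0,0,0]},
  {"translation":[0,0,-0.003],"rotation":[0,0,0]},
  {"translation":[0,0,-0.004],"rotation":[0,0,0]},
  {"translation":[0,0,-0.005],"rotation":[0,0,0]},
  {"translation":[0,0,-0.006],"rotation":[0,0,0]},
  {"translation":[0,0,-0.006],"rotation":[0,0,0]},
  {"translation":[0,0,-0.006],"rotation":[0,0,0]},
  {"translation":[0,0,-0.006],"rotation":[0,0,0]},
  {"translation":[0,0,-0.006],"rotation":[0,0,0]},
])

```text
t: 6.08
eef_pos: [0.4812, -0.0191, 0.1028]
ee_rot: [-3.142, 0.0, -2.766]
force: [-2.0, 1.0, 5.6]
width: 0.0007
gripper_force: 3.1
```

>>> apply_moves([
  {"translation":[0,0,-0.001],"rotation":[0,0,0]},
  {"translation":[0,0,-0.002],"rotation":[0,0,0]},
  {"translation":[0,0,-0.003],"rotation":[0,0,0]},
  {"translation":[0,0,-0.004],"rotation":[0,0,0]},
  {"translation":[0,0,-0.005],"rotation":[0,0,0]},
  {"translation":[0,0,-0.006],"rotation":[0,0,0]},
  {"translation":[0,0,-0.006],"rotation":[0,0,0]},
  {"translation":[0,0,-0.006],"rotation":[0,0,0]},
  {"translation":[0,0,-0.006],"rotation":[0,0,0]},
  {"translation":[0,0,-0.006],"rotation":[0,0,0]},
])

```text
t: 6.92
eef_pos: [0.4812, -0.019, 0.1013]
ee_rot: [-3.142, 0.0, -2.766]
force: [-1.6, 1.6, 7.3]
width: 0.0002
gripper_force: 3.3
```

>>> apply_moves([
  {"translation":[0,0,-0.001],"rotation":[0,0,0]},
  {"translation":[0,0,-0.002],"rotation":[0,0,0]},
  {"translation":[0,0,-0.003],"rotation":[0,0,0]},
  {"translation":[0,0,-0.004],"rotation":[0,0,0]},
  {"translation":[0,0,-0.005],"rotation":[0,0,0]},
  {"translation":[0,0,-0.006],"rotation":[0,0,0]},
  {"translation":[0,0,-0.006],"rotation":[0,0,0]},
  {"translation":[0,0,-0.006],"rotation":[0,0,0]},
  {"translation":[0,0,-0.006],"rotation":[0,0,0]},
  {"translation":[0,0,-0.006],"rotation":[0,0,0]},
])

```text
t: 7.75
eef_pos: [0.4813, -0.0191, 0.0999]
ee_rot: [-3.141, 0.0, -2.766]
force: [-2.5, 1.9, 6.8]
width: 0.0003
gripper_force: 3.5
```

>>> apply_moves([
  {"translation":[0,0,-0.001],"rotation":[0,0,0]},
  {"translation":[0,0,-0.002],"rotation":[0,0,0]},
  {"translation":[0,0,-0.003],"rotation":[0,0,0]},
  {"translation":[0,0,-0.004],"rotation":[0,0,0]},
  {"translation":[0,0,-0.005],"rotation":[0,0,0]},
  {"translation":[0,0,-0.006],"rotation":[0,0,0]},
  {"translation":[0,0,-0.006],"rotation":[0,0,0]},
  {"translation":[0,0,-0.006],"rotation":[0,0,0]},
  {"translation":[0,0,-0.006],"rotation":[0,0,0]},
  {"translation":[0,0,-0.006],"rotation":[0,0,0]},
])

```text
t: 8.58
eef_pos: [0.4812, -0.0191, 0.0984]
ee_rot: [-3.142, 0.0, -2.766]
force: [-3.0, 0.8, 7.3]
width: 0.0004
gripper_force: 3.7
```

>>> apply_moves([
  {"translation":[0,0,-0.001],"rotation":[0,0,0]},
  {"translation":[0,0,-0.002],"rotation":[0,0,0]},
  {"translation":[0,0,-0.003],"rotation":[0,0,0]},
  {"translation":[0,0,-0.004],"rotation":[0,0,0]},
  {"translation":[0,0,-0.005],"rotation":[0,0,0]},
  {"translation":[0,0,-0.006],"rotation":[0,0,0]},
  {"translation":[0,0,-0.006],"rotation":[0,0,0]},
  {"translation":[0,0,-0.006],"rotation":[0,0,0]},
  {"translation":[0,0,-0.006],"rotation":[0,0,0]},
  {"translation":[0,0,-0.006],"rotation":[0,0,0]},
])

```text
t: 9.42
eef_pos: [0.4812, -0.0191, 0.0969]
ee_rot: [-3.141, 0.0, -2.766]
force: [-2.3, 0.7, 7.2]
width: 0.0007
gripper_force: 3.9
```

>>> apply_moves([
  {"translation":[0,0,-0.001],"rotation":[0,0,0]},
  {"translation":[0,0,-0.002],"rotation":[0,0,0]},
  {"translation":[0,0,-0.003],"rotation":[0,0,0]},
  {"translation":[0,0,-0.004],"rotation":[0,0,0]},
  {"translation":[0,0,-0.005],"rotation":[0,0,0]},
  {"translation":[0,0,-0.006],"rotation":[0,0,0]},
  {"translation":[0,0,-0.006],"rotation":[0,0,0]},
  {"translation":[0,0,-0.006],"rotation":[0,0,0]},
  {"translation":[0,0,-0.006],"rotation":[0,0,0]},
  {"translation":[0,0,-0.006],"rotation":[0,0,0]},
])

```text
t: 10.25
eef_pos: [0.4812, -0.0191, 0.0954]
ee_rot: [-3.141, 0.0, -2.766]
force: [-2.8, 1.1, 8.8]
width: 0.0003
gripper_force: 4.0
```

>>> apply_moves([
  {"translation":[0,0,-0.001],"rotation":[0,0,0]},
  {"translation":[0,0,-0.002],"rotation":[0,0,0]},
  {"translation":[0,0,-0.003],"rotation":[0,0,0]},
  {"translation":[0,0,-0.004],"rotation":[0,0,0]},
  {"translation":[0,0,-0.005],"rotation":[0,0,0]},
  {"translation":[0,0,-0.006],"rotation":[0,0,0]},
  {"translation":[0,0,-0.006],"rotation":[0,0,0]},
  {"translation":[0,0,-0.006],"rotation":[0,0,0]},
  {"translation":[0,0,-0.006],"rotation":[0,0,0]},
  {"translation":[0,0,-0.006],"rotation":[0,0,0]},
])

```text
t: 11.08
eef_pos: [0.4812, -0.0191, 0.094]
ee_rot: [-3.141, 0.0, -2.766]
force: [-2.7, 1.6, 8.3]
width: 0.0004
gripper_force: 4.2
```

>>> apply_moves([
  {"translation":[0,0,-0.001],"rotation":[0,0,0]},
  {"translation":[0,0,-0.002],"rotation":[0,0,0]},
  {"translation":[0,0,-0.003],"rotation":[0,0,0]},
  {"translation":[0,0,-0.004],"rotation":[0,0,0]},
  {"translation":[0,0,-0.005],"rotation":[0,0,0]},
  {"translation":[0,0,-0.006],"rotation":[0,0,0]},
  {"translation":[0,0,-0.006],"rotation":[0,0,0]},
  {"translation":[0,0,-0.006],"rotation":[0,0,0]},
  {"translation":[0,0,-0.006],"rotation":[0,0,0]},
  {"translation":[0,0,-0.006],"rotation":[0,0,0]},
])

```text
t: 11.92
eef_pos: [0.4812, -0.0191, 0.0925]
ee_rot: [-3.141, 0.0, -2.766]
force: [-2.4, 1.9, 8.6]
width: 0.0003
gripper_force: 4.6
```

>>> apply_moves([
  {"translation":[0,0,-0.001],"rotation":[0,0,0]},
  {"translation":[0,0,-0.002],"rotation":[0,0,0]},
  {"translation":[0,0,-0.003],"rotation":[0,0,0]},
  {"translation":[0,0,-0.004],"rotation":[0,0,0]},
  {"translation":[0,0,-0.004],"rotation":[0,0,0]},
  {"translation":[0,0,-0.004],"rotation":[0,0,0]},
  {"translation":[0,0,-0.004],"rotation":[0,0,0]},
  {"translation":[0,0,-0.004],"rotation":[0,0,0]},
  {"translation":[0,0,-0.004],"rotation":[0,0,0]},
  {"translation":[0,0,-0.004],"rotation":[0,0,0]},
])

```text
t: 12.75
eef_pos: [0.4813, -0.0191, 0.0919]
ee_rot: [-3.141, 0.001, -2.766]
force: [-5.0, 2.4, 12.6]
width: 0.0003
gripper_force: 6.6
```

Stop felt at about 22 mm of travel. I add a little to reach about 15 N, then start sliding toward press +y.

>>> apply_moves([
  {"translation":[0,0,-0.001],"rotation":[0,0,0]},
  {"translation":[0,0,-0.002],"rotation":[0,0,0]},
  {"translation":[-0.001,0.004,-0.002],"rotation":[0,0,0]},
  {"translation":[-0.003,0.008,-0.002],"rotation":[0,0,0]},
  {"translation":[-0.005,0.012,-0.002],"rotation":[0,0,0]},
  {"translation":[-0.006,0.016,-0.002],"rotation":[0,0,0]},
  {"translation":[-0.008,0.02,-0.002],"rotation":[0,0,0]},
  {"translation":[-0.009,0.022,-0.002],"rotation":[0,0,0]},
  {"translation":[-0.009,0.022,-0.002],"rotation":[0,0,0]},
  {"translation":[-0.009,0.022,-0.002],"rotation":[0,0,0]},
])

```text
t: 13.58
eef_pos: [0.4806, -0.0143, 0.092]
ee_rot: [-3.139, 0.002, -2.765]
force: [0.5, -6.2, 13.2]
width: 0.0006
gripper_force: 6.2
```

>>> apply_moves([
  {"translation":[-0.001,0.003,-0.001],"rotation":[0,0,0]},
  {"translation":[-0.002,0.006,-0.001],"rotation":[0,0,0]},
  {"translation":[-0.003,0.009,-0.001],"rotation":[0,0,0]},
  {"translation":[-0.005,0.012,-0.001],"rotation":[0,0,0]},
  {"translation":[-0.006,0.015,-0.001],"rotation":[0,0,0]},
  {"translation":[-0.007,0.018,-0.001],"rotation":[0,0,0]},
  {"translation":[-0.008,0.02,-0.001],"rotation":[0,0,0]},
  {"translation":[-0.008,0.02,-0.001],"rotation":[0,0,0]},
  {"translation":[-0.008,0.02,-0.001],"rotation":[0,0,0]},
  {"translation":[-0.008,0.02,-0.001],"rotation":[0,0,0]},
])

```text
t: 14.42
eef_pos: [0.479, -0.0092, 0.092]
ee_rot: [-3.139, 0.003, -2.765]
force: [2.1, -5.8, 12.8]
width: 0.0006
gripper_force: 6.4
```

>>> apply_moves([
  {"translation":[-0.001,0.003,-0.002],"rotation":[0,0,0]},
  {"translation":[-0.002,0.006,-0.002],"rotation":[0,0,0]},
  {"translation":[-0.003,0.009,-0.002],"rotation":[0,0,0]},
  {"translation":[-0.005,0.012,-0.002],"rotation":[0,0,0]},
  {"translation":[-0.006,0.015,-0.002],"rotation":[0,0,0]},
  {"translation":[-0.007,0.018,-0.002],"rotation":[0,0,0]},
  {"translation":[-0.008,0.02,-0.002],"rotation":[0,0,0]},
  {"translation":[-0.008,0.02,-0.002],"rotation":[0,0,0]},
  {"translation":[-0.008,0.02,-0.002],"rotation":[0,0,0]},
  {"translation":[-0.008,0.02,-0.002],"rotation":[0,0,0]},
])

```text
t: 15.25
eef_pos: [0.4773, -0.0046, 0.0917]
ee_rot: [-3.139, 0.003, -2.765]
force: [3.1, -9.2, 14.0]
width: 0.0006
gripper_force: 8.3
```

Tab contact now (about 3.5 N extra along the slide). I continue.

>>> apply_moves([
  {"translation":[-0.001,0.002,0],"rotation":[0,0,0]},
  {"translation":[-0.002,0.004,0],"rotation":[0,0,0]},
  {"translation":[-0.003,0.007,-0.001],"rotation":[0,0,0]},
  {"translation":[-0.004,0.01,-0.001],"rotation":[0,0,0]},
  {"translation":[-0.005,0.013,-0.001],"rotation":[0,0,0]},
  {"translation":[-0.006,0.016,-0.001],"rotation":[0,0,0]},
  {"translation":[-0.006,0.016,-0.001],"rotation":[0,0,0]},
  {"translation":[-0.006,0.016,-0.001],"rotation":[0,0,0]},
  {"translation":[-0.006,0.016,-0.001],"rotation":[0,0,0]},
  {"translation":[-0.006,0.016,-0.001],"rotation":[0,0,0]},
])

```text
t: 16.08
eef_pos: [0.4757, -0.0007, 0.0916]
ee_rot: [-3.138, 0.003, -2.765]
force: [2.0, -10.4, 16.4]
width: 0.0005
gripper_force: 8.6
```

>>> apply_moves([
  {"translation":[-0.001,0.002,0],"rotation":[0,0,0]},
  {"translation":[-0.002,0.004,0],"rotation":[0,0,0]},
  {"translation":[-0.003,0.007,0],"rotation":[0,0,0]},
  {"translation":[-0.004,0.01,0],"rotation":[0,0,0]},
  {"translation":[-0.005,0.013,0],"rotation":[0,0,0]},
  {"translation":[-0.006,0.016,0],"rotation":[0,0,0]},
  {"translation":[-0.006,0.016,0],"rotation":[0,0,0]},
  {"translation":[-0.006,0.016,0],"rotation":[0,0,0]},
  {"translation":[-0.006,0.016,0],"rotation":[0,0,0]},
  {"translation":[-0.006,0.016,0],"rotation":[0,0,0]},
])

```text
t: 16.92
eef_pos: [0.4741, 0.0033, 0.0916]
ee_rot: [-3.138, 0.003, -2.765]
force: [1.9, -10.7, 16.1]
width: 0.0002
gripper_force: 8.6
```

>>> apply_moves([
  {"translation":[-0.001,0.002,0],"rotation":[0,0,0]},
  {"translation":[-0.002,0.004,0],"rotation":[0,0,0]},
  {"translation":[-0.003,0.007,0],"rotation":[0,0,0]},
  {"translation":[-0.004,0.01,0],"rotation":[0,0,0]},
  {"translation":[-0.005,0.013,0],"rotation":[0,0,0]},
  {"translation":[-0.006,0.016,0],"rotation":[0,0,0]},
  {"translation":[-0.006,0.016,0],"rotation":[0,0,0]},
  {"translation":[-0.006,0.016,0],"rotation":[0,0,0]},
  {"translation":[-0.006,0.016,0],"rotation":[0,0,0]},
  {"translation":[-0.006,0.016,0],"rotation":[0,0,0]},
])

```text
t: 17.75
eef_pos: [0.4726, 0.0073, 0.0915]
ee_rot: [-3.139, 0.003, -2.765]
force: [2.3, -10.5, 16.5]
width: 0.0003
gripper_force: 8.4
```

Still sliding freely. Smaller steps from here to feel the end of the slot.

>>> apply_moves([
  {"translation":[0,0.001,0],"rotation":[0,0,0]},
  {"translation":[-0.001,0.002,0],"rotation":[0,0,0]},
  {"translation":[-0.001,0.003,0],"rotation":[0,0,0]},
  {"translation":[-0.002,0.004,0],"rotation":[0,0,0]},
  {"translation":[-0.002,0.005,0],"rotation":[0,0,0]},
  {"translation":[-0.002,0.006,0],"rotation":[0,0,0]},
  {"translation":[-0.003,0.007,0],"rotation":[0,0,0]},
  {"translation":[-0.003,0.007,0],"rotation":[0,0,0]},
  {"translation":[-0.003,0.007,0],"rotation":[0,0,0]},
  {"translation":[-0.003,0.007,0],"rotation":[0,0,0]},
])

```text
t: 18.58
eef_pos: [0.4721, 0.0085, 0.0916]
ee_rot: [-3.138, 0.003, -2.765]
force: [5.0, -15.4, 13.6]
width: 0.0003
gripper_force: 10.9
```

The end of the slot is felt (force rose by about 6 N). I back off slightly, then lift clear.

>>> apply_moves([
  {"translation":[0.002,-0.004,0],"rotation":[0,0,0]},
  {"translation":[0.004,-0.01,0],"rotation":[0,0,0]},
  {"translation":[0.006,-0.014,0],"rotation":[0,0,0]},
  {"translation":[0.006,-0.014,0.005],"rotation":[0,0,0]},
  {"translation":[0.006,-0.014,0.01],"rotation":[0,0,0]},
  {"translation":[0.006,-0.014,0.02],"rotation":[0,0,0]},
  {"translation":[0.006,-0.014,0.05],"rotation":[0,0,0]},
  {"translation":[0.006,-0.014,0.1],"rotation":[0,0,0]},
  {"translation":[0.006,-0.014,0.18],"rotation":[0,0,0]},
  {"translation":[0.006,-0.014,0.28],"rotation":[0,0,0]},
])

```text
t: 19.42
eef_pos: [0.4697, 0.0061, 0.1591]
ee_rot: [3.141, -0.004, -2.767]
force: [0.3, -1.2, 0.0]
width: 0.0005
gripper_force: 0.0
```

>>> apply_moves([
  {"translation":[0,0,0.1],"rotation":[0,0,0]},
  {"translation":[0,0,0.2],"rotation":[0,0,0]},
  {"translation":[0,0,0.3],"rotation":[0,0,0]},
  {"translation":[0,-0.1,0.35],"rotation":[0,0,0]},
  {"translation":[0,-0.2,0.4],"rotation":[0,0,0]},
  {"translation":[0,-0.3,0.4],"rotation":[0,0,0]},
  {"translation":[0,-0.4,0.4],"rotation":[0,0,0]},
  {"translation":[0,-0.5,0.4],"rotation":[0,0,0]},
  {"translation":[0,-0.5,0.4],"rotation":[0,0,0]},
  {"translation":[0,-0.5,0.4],"rotation":[0,0,0]},
])

```text
t: 20.25
eef_pos: [0.4705, -0.1195, 0.2593]
ee_rot: [3.141, -0.001, -2.769]
force: [0.2, 0.3, -0.4]
width: 0.0005
gripper_force: 0.0
```

Run:
```python
from h import *
import cv2
s=get_state();print(s['t'],s['eef_pos'],s['force'])
b=grab_frame('side')[170:290,215:315];cv2.imwrite("pics/f.png",cv2.resize(b,None,fx=5,fy=5,interpolation=2))
```

```text
20.25 [ 0.47050805 -0.11947042  0.25930625] [ 0.18986171  0.31882542 -0.43742789]
```

View pics/f.png

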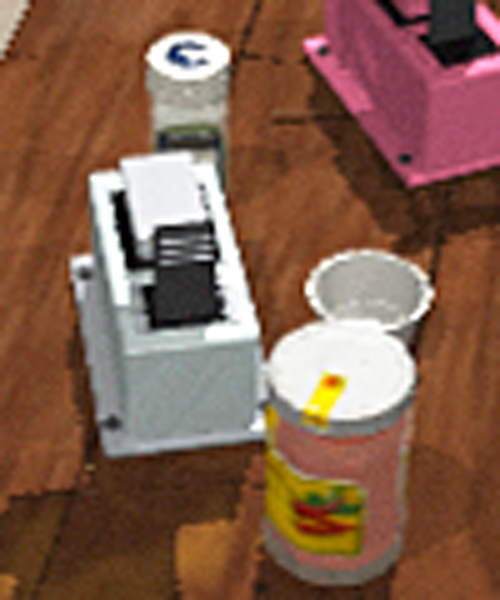

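The picture shows the ram plate lowered (its far edge went from row 130 to 158) and staying down. The tab has shifted about 17 px ≈ 17 mm (top edge from row 205 to 222). The jar, cup and shaker have not moved.

```bash
python3 -c "from station import *; print(job_done())"
```

```text
the job is handed in; nothing more can be done
None
```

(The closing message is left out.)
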